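# Clamp the hook board down on the plank

## Task

Without lifting it, slide the white hook board back under the red bench clamp until its long edge lies flush against the wooden stop. Then turn the clamp's T-handle clockwise until the rubber pad touches the bare wood between the two hooks, and give it a quarter turn more and no further, so that the board is held for drilling but not marked. Leave the other things on the plank where they are and let go.

Things in the scene. Friction and masses are not known exactly. Their poses are not given: they have to be found in the camera images.
- stop: Fixed. Dark wooden stop batten 240 mm long (its y), 20 wide, 14 high. Origin on the plank straight below the clamp's spindle axis; z up, x points away from the robot into the clamp's throat. The board comes to rest on its face x = +35 mm (y within 120 mm). Behind it the clamp's red foot flange, x 57 to 119 mm, y within 45 mm, bolt heads 14 mm high. Turned up to 0.25 rad about z.
- clamp: Fixed. Red bench clamp, x, y and yaw as stop. 28 mm square column at x = +88 mm; 22 mm wide arm from it to the spindle, 64 to 88 mm above this origin; 38 mm round boss about the spindle, top (brass collar) 93 mm above this origin. The origin is 0 to 2 mm above the plank, as the column happens to be set, so the angle at which the pad touches is not known beforehand.
- screw (a joint): T-handle angle, rad, arbitrary zero; grows clockwise seen from above, lowering handle and pad 4 mm a turn. Starts at 0 to 2.5, pad 2.0 to 5.6 mm above the board's top level (half to 1.4 turns to go). Stays where left. Drag, felt only while turning: 0.06 N m (1.5 N at 42 mm out), and from the touch on it climbs, passing 0.23 N m some 0.7 rad on if turned at 1.4 rad/s, less if slower.
- handle (a point): Centre of the T-handle, on the spindle axis at mid-height of its level steel bar; about 129 mm above the plank at the start. Bar 8 mm thick with 13 mm ball ends, 121 mm long over all, through a head 23 mm in diameter, 24 mm high. Turns with the handle, x along the bar. About 25 mm is free below the bar, above boss and arm, so a fingertip can push it right round.
- bar_end (a point): Centre of one ball end of the T-bar, 54 mm from the spindle axis; turns with the handle.
- pad: The black rubber cap on the spindle's lower end, 22 mm in diameter, 9 mm high; it turns with the handle. It presses on the board with about 9 N a tenth of a turn past touch, 33 N at a quarter turn, 64 N at four tenths.
- pad_face (a point): Centre of the pad's flat underside.
- board: Loose white hook board lying hooks up: wood 260 mm long (y), 70 wide (x), 18 thick, about 0.4 kg. Origin: centre of underside. Steel hooks at y = -78 and 78 mm, plates 22 by 46, rise to 53 mm. Its +x edge goes against the stop. Starts with its origin 40 to 70 mm short of the spindle axis, up to 25 mm to either side, turned up to 0.18 rad; its sideways place is right as it starts (within 40 mm).
- board_corner_l (a point): +y end of the board's +x edge, at half its thickness (board frame 35, 130, 9 mm).
- board_corner_r (a point): -y end of the board's +x edge, at half its thickness (board frame 35, -130, 9 mm).
- organiser: Loose bystander: open blue plastic battery organiser with batteries, 100 by 160 by 38 mm, to the left (+y) of the board. Origin under its centre.
- tumbler: Loose bystander: steel tumbler, 72 mm in diameter, 105 mm high, to the right (-y) of the board. Origin under its centre.
- glasses_case: Loose bystander: dark red spectacles case, 62 by 158 by 38 mm, behind the stop on the right. Origin under its centre.
- hairbrush: Loose bystander: wooden hairbrush, 60 mm wide, 210 mm long, 28 mm high, bristles up, behind the stop on the left. Origin under its middle.

How it is judged:
By the outcome, as a careful person would: the job done as asked, in the order asked, and still so for the second after the job is handed in, with the robot touching nothing.
It also fails if it takes over 67 s, if anything falls off the work surface, if the arm or the gripper's body presses on something with over 40 N, if the wrist force passes 120 N, or if a joint passes its speed limit or range.

## Robot

A 7-joint arm with a two-finger parallel gripper is mounted at the origin on the work surface. World frame = base frame: x ahead of the robot, y to its left, z up, the work surface at z = 0. Lengths are in m, angles in rad, forces in N, time in s.
With the tool pointing down it reaches from about 0.425 to 0.875 m from the base axis. Payload 8.4 kg.
Tool frame: the origin (TCP) lies at the very end of the fingers, on their centre line; the grasp point (between the pads) lies 19 mm behind it (bot.hold_point_z is the distance from the TCP to the grasp point, in m); z points along the fingers, y is the direction in which the jaws open and shut (so a half turn about z gives the same grasp; the last joint's range is limited). The gripper opens to 87 mm and grips with 3 to 60 N. Pads are 19 mm wide; open, the fingers measure 117 mm over their backs; the gripper's body (75 mm by 190 mm) begins 51 mm behind the grasp point.
Start: joints at [1.092, 0.333, 0.04, 1.465, -0.013, 1.343, -0.059], TCP at [0.241, -0.604, 0.223] pointing down, gripper open.
Joint ranges: [-2.58, 2.58], [-0.38, 2.09], [-1.3, 1.39], [0.25, 2.4], [-1.5, 4.64], [0.08, 2.09], [-2.65, 2.65]. Speed limits (rad/s): [2.22, 2.22, 2.79, 2.79, 3.14, 3.14, 3.14].

## Interface

Orientations are given as [roll, pitch, yaw] about the fixed x, y, z axes, in that order (R = Rz(yaw) Ry(pitch) Rx(roll)).
In Python, from station import bot, claw, kin, capture, workorder, models, telemetry gives the robot as it stands. Calls block until the motion is done:
- bot.move_to(position, orientation): joint-space move of the TCP to a pose.
- bot.movel(position, rot=None, velocity=0.15): straight line of the TCP; rot=None keeps the orientation; velocity is the mean speed in m/s.
- bot.goto_joints(angles): joint-space move.
- claw.gripper_open() and claw.grasp(grasp_force=None): open the fingers fully, or close them until they stop; grasp_force is the grip in N (None keeps the last).
- bot.sleep(seconds).
- kin.solve_ik(position, orientation): joint angles nearest the present ones, or None.
- capture(name): name is "scene" or "top" or "wrist"; returns a dict with "pixels" (480x640x3 uint8, red, green, blue), "range_z" (480x640 float32, m along the optical axis (not along the pixel's ray), 0 where there is no reading), "mtx" (3x3 intrinsics, pixels), "k1" (the pictures are not rectified: a ray, as slopes to the right and down, at radius r is drawn at 1 + k1 r^2 times it, then the intrinsics apply), "R" (3x3) and "t" (3): a world point X has camera coordinates R X + t. Camera axes: x right, y down, z forward; pixel columns grow to the right and rows downward; lengths in m; the calibration is good to about 2 mm. A picture is of the moment at which its call begins.
A pose or a line that the arm cannot do raises bot.Unreachable and nothing moves.
- workorder.hand_in(): hands the job in, once; it reports no verdict.
Trained networks look in a picture, given as the dict that the camera call returned (one of the last four; its "shot" number tells which), for a name from the list of things; names that differ only in an ending like _2 or _b are one class to them, and where a whole thing is asked for, a point or a joint stands for the part that bears it (a point fixed in the world has none). Each returns a list of dicts, best first, with "conf" (0 to 1); they miss things now and then, are a little off and sometimes report something else, mostly with a low value. They report only what shows in the picture. A call takes as long as a camera call.
- models.spot_in(label, picture): "box" ([left, top, width, height] in pixels, round what is visible of it).
- models.outline_of(label, picture): "mask" (480x640 bool, what is visible of it) and "box" ([left, top, width, height] in pixels, round what is visible of it).
- models.pinpoint(label, picture): "xy" ([column, row] in pixels: a listed point, or the origin of a listed thing).
Readings, each from a call of its own:
- telemetry.read_time_s(): time.
- telemetry.read_joint_pos(): joint angles.
- telemetry.read_joint_vel(): joint speeds.
- telemetry.read_joint_torque(): joint torques, N m.
- telemetry.read_tool_pos(): TCP position.
- telemetry.read_orientation(): TCP orientation.
- telemetry.read_ft_force(): force on the tool from outside, world axes, zero at the start.
- telemetry.read_torque(): the same for the moment, N m.
- telemetry.read_grip_width(): opening from 0.0 (shut) to 1.0 (fully open).
Only numpy, scipy, OpenCV 4.12 (cv2) and the standard library are available. Lean on these libraries where they do the work, as an engineer would, in place of code of your own. Each camera call takes 0.05 s, during which the arm holds its last target. There are 200 camera calls.

## Working session

There is one attempt and no reset: what is moved stays moved. The work goes in short steps, each a Python script; the robot and the scene stay as the last script left them, time stands still between calls to the robot, and variables do not carry over. Pictures are saved under pics/ and viewed, about 8 in all and at most 12, crops included, and the job is handed in when it is done.

```bash
ls; mkdir -p pics; cat > h.py <<'E'
import numpy as np, cv2
from station import bot, claw, kin, capture, workorder, models, telemetry
def save(p,n,crop=None,scale=1):
    im=p["pixels"][:,:,::-1]
    if crop: l,t,w,h=crop; im=im[t:t+h,l:l+w]
    if scale!=1: im=cv2.resize(im,None,fx=scale,fy=scale,interpolation=cv2.INTER_CUBIC)
    cv2.imwrite("pics/"+n,im)
def ray(p,uv):
    K=np.array(p["mtx"]); d=((np.atleast_2d(uv)-K[:2,2])/[K[0,0],K[1,1]]); 
    s=d.copy()
    for _ in range(20): s=d/(1+p["k1"]*(s**2).sum(1,keepdims=True))
    return np.c_[s,np.ones(len(s))]
def at_z(p,uv,z):
    R=np.array(p["R"]);t=np.array(p["t"]); r=ray(p,uv)@R; c=-R.T@t
    return c+r*((z-c[2])/r[:,2])[:,None]
def at_depth(p,uv,w=1):
    R=np.array(p["R"]);t=np.array(p["t"]); uv=np.atleast_2d(uv); o=[]
    for (u,v),r in zip(uv,ray(p,uv)):
        a=p["range_z"][max(0,int(v)-w):int(v)+w+1,max(0,int(u)-w):int(u)+w+1]; a=a[a>0]
        o.append(R.T@(r*np.median(a)-t) if len(a) else np.full(3,np.nan))
    return np.array(o)
def proj(p,X):
    x=np.atleast_2d(X)@np.array(p["R"]).T+p["t"]; s=x[:,:2]/x[:,2:]
    s=s*(1+p["k1"]*(s**2).sum(1,keepdims=True)); K=np.array(p["mtx"])
    return s*[K[0,0],K[1,1]]+K[:2,2]
def cloud(p,mask):
    v,u=np.nonzero(mask&(p["range_z"]>0)); r=ray(p,np.c_[u,v])*p["range_z"][v,u][:,None]
    return (r-np.array(p["t"]))@np.array(p["R"])
E
python3 - <<'E'
from h import *
np.set_printoptions(precision=4,suppress=True)
for n in ("scene","top"):
    p=capture(n); save(p,n+"0.png")
    print(n,"cam",-np.array(p["R"]).T@p["t"])
    for l in ("stop","handle","bar_end","pad_face","board","board_corner_l","board_corner_r","organiser","tumbler","glasses_case","hairbrush","clamp"):
        r=models.pinpoint(l,p)
        for q in r[:2]: print(l,round(q["conf"],2),q["xy"],at_depth(p,q["xy"])[0])
print(telemetry.read_time_s())
E
```

```text
pics
scene cam [0.952  0.5163 0.7644]
stop 0.66 [233.5, 231.7] [ 0.7248 -0.1413  0.0383]
stop 0.56 [335.7, 272.8] [0.5978 0.0544 0.0002]
handle 0.7 [336.4, 230.3] [0.6024 0.0612 0.1397]
handle 0.67 [335.0, 271.9] [ 0.5975  0.0515 -0.    ]
bar_end 0.6 [338.9, 209.9] [0.5617 0.0154 0.1318]
pad_face 0.65 [334.3, 264.5] [0.6037 0.0572 0.0352]
board 0.88 [360.4, 256.5] [0.5391 0.0621 0.0184]
board 0.57 [279.8, 194.0] [ 0.5753 -0.1938  0.0255]
board_corner_l 0.66 [314.3, 224.2] [ 0.5546 -0.0838  0.0026]
board_corner_l 0.59 [379.4, 305.6] [0.583  0.175  0.0113]
board_corner_r 0.66 [314.3, 224.2] [ 0.5546 -0.0838  0.0026]
board_corner_r 0.59 [379.4, 305.6] [0.583  0.175  0.0113]
organiser 0.65 [407.2, 393.0] [0.6608 0.3367 0.0155]
organiser 0.23 [339.0, 208.5] [0.561  0.0147 0.1347]
tumbler 0.8 [279.9, 192.3] [ 0.5753 -0.1923  0.0321]
glasses_case 0.58 [233.8, 233.8] [ 0.7269 -0.1365  0.0372]
hairbrush 0.57 [293.4, 365.4] [0.7866 0.1815 0.0145]
clamp 0.61 [408.5, 391.4] [0.6588 0.3369 0.0197]
clamp 0.58 [336.0, 269.9] [0.594  0.0504 0.0029]
top cam [0.5583 0.0334 1.0733]
handle 0.79 [317.2, 269.3] [0.5989 0.0507 0.1422]
bar_end 0.89 [339.3, 291.4] [0.5575 0.0103 0.1348]
pad_face 0.64 [182.1, 246.4] [0.6551 0.3362 0.035 ]
pad_face 0.3 [380.4, 288.4] [ 0.5624 -0.0804  0.0018]
board 0.58 [317.1, 302.6] [0.5347 0.0541 0.0194]
board_corner_l 0.8 [256.5, 281.2] [0.5812 0.1831 0.003 ]
board_corner_l 0.8 [379.0, 287.6] [ 0.5642 -0.0774  0.0022]
board_corner_r 0.8 [256.5, 281.2] [0.5812 0.1831 0.003 ]
board_corner_r 0.8 [379.0, 287.6] [ 0.5642 -0.0774  0.0022]
organiser 0.89 [188.3, 247.0] [0.6538 0.3233 0.0331]
tumbler 0.83 [443.4, 292.0] [ 0.5524 -0.214   0.0065]
tumbler 0.21 [187.5, 246.0] [0.6574 0.3297 0.0168]
glasses_case 0.84 [419.3, 219.0] [ 0.7047 -0.161   0.0397]
hairbrush 0.57 [259.3, 185.5] [0.7856 0.175  0.0169]
clamp 0.61 [316.9, 272.3] [0.5934 0.0514 0.1407]
1.3
```

View pics/scene0.png

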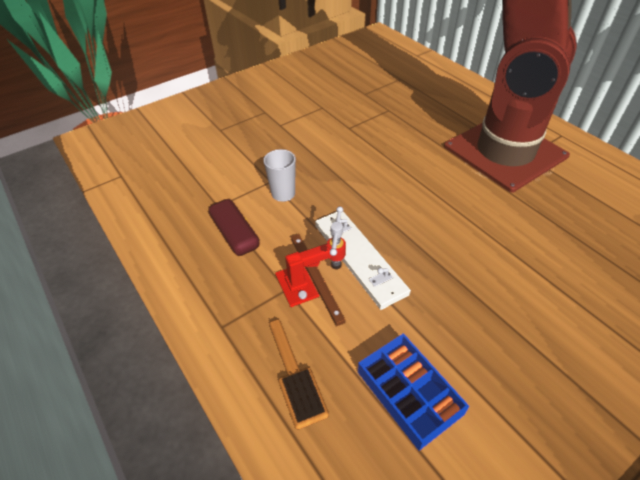

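View pics/top0.png

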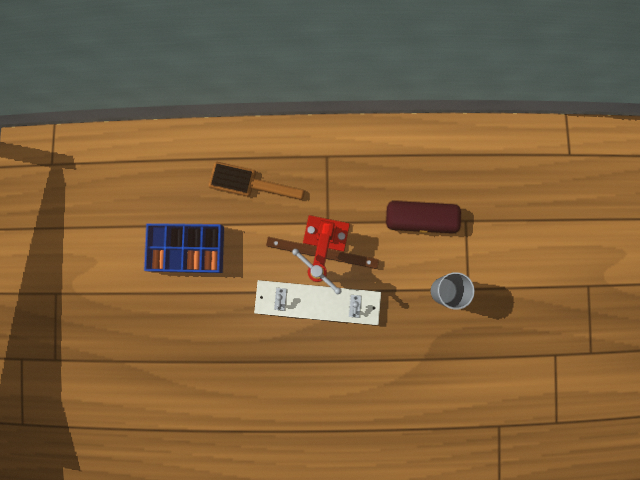

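The top view shows the white board spanning (256,282)–(381,324), the dark stop from (267,241) to (383,265), the T-handle centred at (317,270), and the tumbler clear to the right at (453,291). Next I'll fit the stop and board lines.

```bash
python3 - <<'E'
from h import *
np.set_printoptions(precision=4,suppress=True)
for n in ("top","scene"):
    p=capture(n)
    for l,z in (("board",.018),("stop",.014)):
        r=models.outline_of(l,p)
        if not r: print(n,l,"none"); continue
        for q in r[:2]:
            v,u=np.nonzero(q["mask"]); X=at_z(p,np.c_[u,v],z)[:,:2]
            c,wh,a=cv2.minAreaRect((X*1000).astype(np.float32)); bx=cv2.boxPoints((c,wh,a))
            print(n,l,round(q["conf"],2),len(u),"c",np.round(c,1),"wh",np.round(wh,1),"ang",round(a,1)); print(bx.round(1).tolist())
    # stop by colour+depth
    X=cloud(p,np.ones((480,640),bool)); v,u=np.nonzero(p["range_z"]>0); rgb=p["pixels"][v,u].astype(int)
    m=(X[:,2]>.009)&(X[:,2]<.019)&(abs(X[:,0]-.635)<.07)&(abs(X[:,1]-.043)<.14)&(rgb.sum(1)<260)&(rgb[:,0]<140)
    S=X[m]; S=S[:,:2]; 
    if len(S)>20:
        for _ in range(3):
            vx,vy,x0,y0=cv2.fitLine(S.astype(np.float32),cv2.DIST_HUBER,0,.001,.001).ravel()
            d=(S-[x0,y0])@[-vy,vx]; S=S[abs(d)<.012]
        s=(S-[x0,y0])@[vx,vy]; print(n,"stop colour",len(S),"yaw",np.arctan2(-vx*np.sign(vy),abs(vy)),"ctr",np.array([x0,y0])+np.array([vx,vy])*(s.min()+s.max())/2,"len",np.ptp(s),"w",np.percentile(d,[2,98]))
    h=models.outline_of("handle",p)
    for l in ("handle","bar_end"):
        q=models.pinpoint(l,p)
        if q: print(l,at_z(p,q[0]["xy"],.129))
print(kin.solve_ik([.52,.05,.1],[np.pi,-.5,-.2]),kin.solve_ik([.52,.05,.1],[np.pi,-.5,np.pi-.2]),telemetry.read_orientation())
E
```

```text
top board 0.69 4168 c [535.2  53.4] wh [261.3  73.9] ang 83.1
[[482.70001220703125, -71.9000015258789], [556.0999755859375, -80.69999694824219], [587.5999755859375, 178.60000610351562], [514.2000122070312, 187.5]]
top stop 0.87 1884 c [671.   35.4] wh [242.   85.3] ang 77.2
[[602.5999755859375, -73.0999984741211], [685.7999877929688, -92.0], [739.5, 143.89999389648438], [656.2999877929688, 162.8000030517578]]
top stop colour 823 yaw -0.21580549 ctr [0.6408 0.0426] len 0.23964662972694648 w [-0.0094  0.0098]
handle [[0.5961 0.0518 0.129 ]]
bar_end [[0.5599 0.0081 0.129 ]]
scene board 0.71 3175 c [539.2  57. ] wh [269.1  78.7] ang 83.9
[[485.79998779296875, -72.5999984741211], [564.0999755859375, -80.9000015258789], [592.5999755859375, 186.60000610351562], [514.2999877929688, 195.0]]
scene stop 0.78 1582 c [672.9  37.9] wh [246.7  85.9] ang 77.8
[[604.7999877929688, -73.5999984741211], [688.7999877929688, -91.80000305175781], [740.9000244140625, 149.39999389648438], [656.9000244140625, 167.60000610351562]]
scene stop colour 712 yaw -0.2160339 ctr [0.6421 0.0427] len 0.24112817872197778 w [-0.0084  0.0099]
handle [[0.5976 0.0604 0.129 ]]
bar_end [[0.5556 0.0096 0.129 ]]
[ 0.9644 -0.1286 -1.2334  2.2746  0.2376  0.476  -2.2523] [ 0.3916  0.6474 -0.6869  1.4901  0.169   1.5892  1.0538] [-3.1415 -0.      0.3797]
```

```bash
cat >> h.py <<'E'
YAW=-.216; O=np.array([.5972,.0522])
EX=np.array([np.cos(YAW),np.sin(YAW)]); EY=np.array([-np.sin(YAW),np.cos(YAW)])
def S(x,y,z): return np.r_[O+x*EX+y*EY,z]     # stop frame (m) -> world
E
python3 - <<'E'
from h import *
np.set_printoptions(precision=3,suppress=True)
for a in (.4,.5,.6,.7):
  for o in ([np.pi,-a,YAW],[np.pi,a,YAW+np.pi]):
    print(a,o[1]>0,[kin.solve_ik(S(x,-.012,z),o) for x,z in ((-.17,.15),(-.15,.007),(-.043,.007))])
# circle turning poses, tool down
for y in (-.4,YAW,0,.38,.8,1.2,np.pi/2):
    q=[kin.solve_ik(S(.042*np.cos(t),.042*np.sin(t),.11),[np.pi,0,y]) for t in np.arange(0,6.28,.8)]
    print(y,[None if k is None else k[[4,5,6]] for k in q][::3])
E
```

```text
0.4 False [array([ 0.164, -0.324, -0.551,  2.309,  0.081,  0.78 , -2.226]), None, array([ 0.022,  0.194, -0.34 ,  2.229,  0.625,  0.451, -2.617])]
0.4 True [array([ 0.164, -0.324, -0.551,  2.309,  0.081,  0.78 ,  0.916]), None, array([ 0.489,  0.277, -0.841,  2.209,  0.85 ,  0.54 ,  0.359])]
0.5 False [None, None, array([-1.155,  0.209,  0.877,  2.352,  0.389,  0.237, -2.471])]
0.5 True [None, None, array([ 0.121,  0.188, -0.483,  2.297,  0.99 ,  0.411,  0.147])]
0.6 False [None, None, None]
0.6 True [None, None, array([ 0.222,  0.203, -0.63 ,  2.361,  1.397,  0.442, -0.271])]
0.7 False [None, None, None]
0.7 True [None, None, None]
-0.4 [array([ 0.237,  1.16 , -2.281]), array([ 0.238,  1.123, -2.383]), array([ 0.185,  1.119, -2.207])]
-0.216 [array([ 0.245,  1.162, -2.102]), array([ 0.249,  1.125, -2.207]), array([ 0.191,  1.12 , -2.028])]
0 [array([ 0.251,  1.164, -1.891]), array([ 0.258,  1.127, -1.998]), array([ 0.196,  1.121, -1.816])]
0.38 [array([ 0.26 ,  1.166, -1.517]), array([ 0.271,  1.131, -1.628]), array([ 0.205,  1.123, -1.443])]
0.8 [array([ 0.273,  1.169, -1.106]), array([ 0.28 ,  1.133, -1.214]), array([ 0.215,  1.124, -1.03 ])]
1.2 [array([ 0.283,  1.171, -0.713]), array([ 0.279,  1.133, -0.813]), array([ 0.222,  1.126, -0.635])]
1.5707963267948966 [array([ 0.291,  1.173, -0.348]), array([ 0.283,  1.134, -0.446]), array([ 0.229,  1.128, -0.269])]
```

```bash
python3 - <<'E'
from h import *
import threading
np.set_printoptions(precision=3,suppress=True)
V=[np.pi,0,YAW+np.pi]; T=lambda a:[np.pi,a,YAW+np.pi]
q0=kin.solve_ik(S(-.13,-.012,.18),V); print(q0)
log=[];run=[1]
def w():
    try:
        while run[0]: log.append((telemetry.read_time_s(),*telemetry.read_tool_pos()))
    except Exception as e: log.append(repr(e))
t0=telemetry.read_time_s()
bot.goto_joints(q0); print("t",t0,telemetry.read_time_s(),telemetry.read_ft_force())
th=threading.Thread(target=w);th.start()
bot.movel(S(-.13,-.012,.06),V,.15); run[0]=0; th.join()
print(len(log),log[:1],log[len(log)//2],log[-1])
q=kin.solve_ik(S(-.13,-.012,.007),V); print(q, telemetry.read_tool_pos(),S(-.13,-.012,.06))
for a in (.3,.4,.45): print(a,kin.solve_ik(S(-.085,-.012,.007),T(a)),kin.solve_ik(S(-.044,-.012,.007),T(a)))
save(capture("scene"),"s1.png",(160,60,480,400),1.5); print(telemetry.read_time_s())
E
```

```text
[ 0.571  0.051 -0.82   1.904  0.04   1.203  1.092]
t 1.9 4.4167 [-0.233 -0.225  0.073]
1 ["KeyError('t')"] KeyError('t') KeyError('t')
[ 0.464  0.31  -0.776  2.075  0.285  0.862  0.879] [0.468 0.069 0.061] [0.468 0.068 0.06 ]
0.3 [ 0.378  0.204 -0.721  2.22   0.547  0.57   0.604] [ 0.361  0.274 -0.675  2.139  0.577  0.592  0.629]
0.4 [ 0.35   0.166 -0.726  2.296  0.74   0.486  0.382] [ 0.298  0.23  -0.635  2.219  0.748  0.494  0.431]
0.45 [ 0.36   0.157 -0.756  2.332  0.883  0.46   0.226] [ 0.267  0.214 -0.618  2.257  0.874  0.457  0.29 ]
5.4167
```

View pics/s1.png

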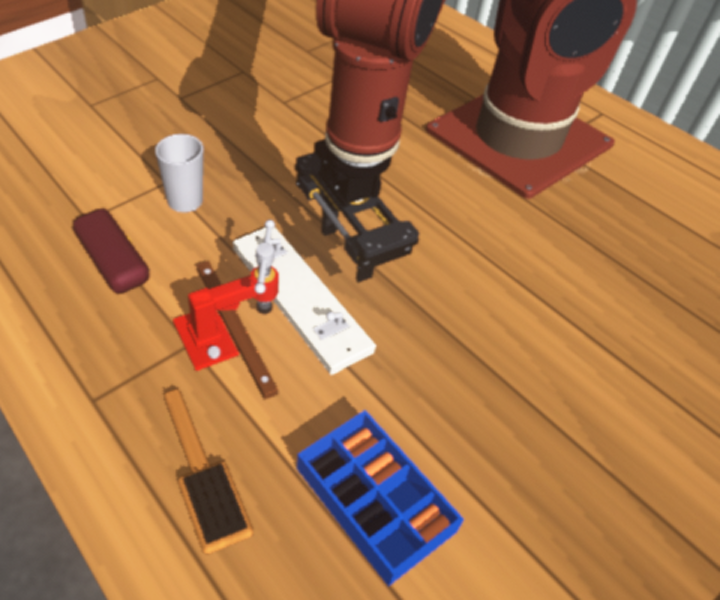

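The gripper sits behind the board with its long side along the jaws (fingers at (365,265) and (328,222)), clear of everything. Now the push.

```bash
python3 - <<'E'
from h import *
np.set_printoptions(precision=2,suppress=True)
T=lambda a:[np.pi,a,YAW+np.pi]
F=lambda: (EX@np.array(telemetry.read_ft_force())[:2], np.array(telemetry.read_ft_force()))
bot.movel(S(-.13,-.012,.008),T(0),.12); print(F())
bot.movel(S(-.085,-.012,.008),T(0),.06); print(F())
bot.movel(S(-.058,-.012,.008),T(.4),.04); print(F(),telemetry.read_time_s())
x=-.058
while x<-.036:
    x+=.002; bot.movel(S(x,-.012,.008),T(.4),.03); f=F(); print(round(x,4),f[0],f[1],((np.array(telemetry.read_tool_pos())[:2]-O)@EX*1e3).round(1))
    if f[0]<-9: break
p=capture("top"); save(p,"t2.png",(220,180,220,165),3.6); print(telemetry.read_time_s())
E
```

```text
(np.float64(1.005263848039056), array([ 0.96, -0.33,  0.29]))
(np.float64(0.024572922371335824), array([-0.17, -0.87, -0.59]))
(np.float64(-1.3114209165668238), array([-1.27,  0.33, -0.28])) 7.7333
-0.056 -0.7522651051580693 [-0.4   1.7  -0.71] -55.3
-0.054 -0.4575484686418098 [-0.58 -0.52 -0.79] -53.6
-0.052 -0.4933704543567724 [-0.53 -0.1   0.01] -51.8
-0.05 -0.8582590966362664 [-1.04 -0.73 -0.04] -49.9
-0.048 -0.8229436136076107 [-0.89 -0.2   0.12] -47.9
-0.046 -1.0717223228253983 [-1.1  -0.    0.55] -45.9
-0.044 -10.515740465380041 [-10.31   2.1    7.37] -45.2
9.5333
```

View pics/t2.png

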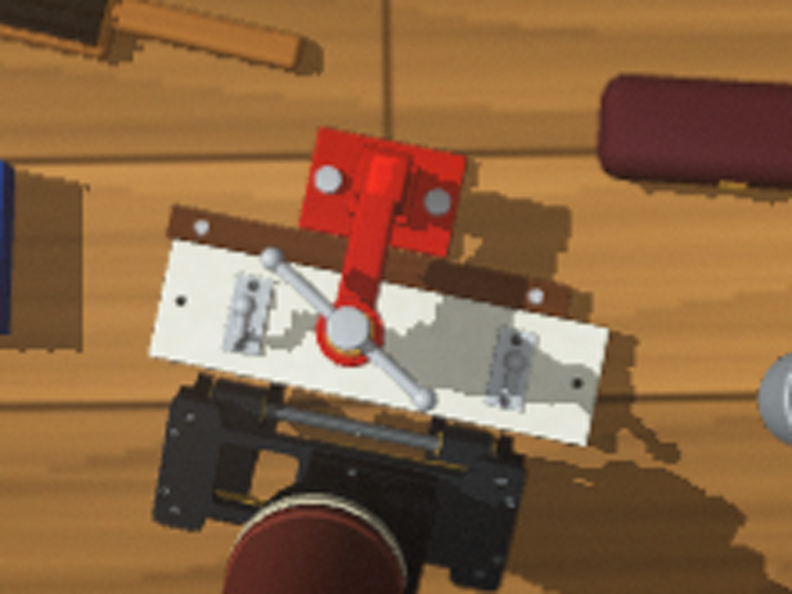

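The board's front edge (172,240)–(608,328) lies along the stop, and the spindle at (350,325) stands between the hooks at (248,315) and (512,365). The reaction was −10 N. Next: retreat, close the fingers and start turning the handle.

```bash
cat >> h.py <<'E'
R_=.042; ZT=.108; TO=[np.pi,0,YAW+np.pi]
def circ(th,r=R_,z=ZT): return np.r_[O+r*np.array([np.cos(th),np.sin(th)]),z]
def tau():
    f=np.array(telemetry.read_ft_force()); d=np.array(telemetry.read_tool_pos())[:2]-O
    return d[0]*f[1]-d[1]*f[0]
def barang(show=True):
    p=capture("top"); h=models.pinpoint("handle",p); b=models.pinpoint("bar_end",p)
    c=O; out=[]
    for q in b[:2]:
        e=at_z(p,q["xy"],.127)[0,:2]-c; out.append((round(q["conf"],2),round(float(np.arctan2(e[1],e[0])),3),round(float(np.hypot(*e))*1e3,1)))
    return out
def finger_to_bar(th,r=R_):
    # bar angle when the finger (half extents 9.5 x 15 mm, at angle th) touches it clockwise of itself
    d=.4
    for _ in range(30):
        n=th-d+np.pi/2-YAW; h=.0095*abs(np.cos(n))+.015*abs(np.sin(n)); d=np.arcsin((h+.004)/r)
    return th-d
E
python3 - <<'E'
from h import *
np.set_printoptions(precision=3,suppress=True)
bot.movel(S(-.065,-.012,.010),[np.pi,.4,YAW+np.pi],.08)
bot.movel(S(-.11,-.012,.012),TO,.1)
bot.movel(S(-.12,-.012,.2),TO,.25)
claw.grasp(10); print("grip",telemetry.read_grip_width())
print("bar",barang(),barang())
th=-1.26
bot.move_to(circ(th,z=.2),TO); bot.movel(circ(th),TO,.15)
print([round(tau(),3) for _ in range(5)],telemetry.read_time_s())
for i in range(9):
    th-=.2; t0=telemetry.read_time_s(); bot.movel(circ(th),TO,.06); t=[tau() for _ in range(3)]
    print(round(th,2),round(finger_to_bar(th),2),np.round(t,3),round(telemetry.read_time_s()-t0,3))
print(barang()); p=capture("scene"); save(p,"s3.png",(250,150,180,150),4); print(telemetry.read_time_s())
E
```

```text
grip 0.00681724198528624
bar [(0.88, -2.373, 58.1)] [(0.61, -2.298, 58.4)]
[np.float64(-0.025), np.float64(-0.025), np.float64(-0.025), np.float64(-0.025), np.float64(-0.025)] 14.9083
-1.46 -1.79 [0.015 0.015 0.015] 0.292
-1.66 -2.09 [0.033 0.033 0.033] 0.292
-1.86 -2.36 [0.027 0.027 0.027] 0.292
-2.06 -2.59 [0.02 0.02 0.02] 0.292
-2.26 -2.8 [-0.037 -0.037 -0.037] 0.292
-2.46 -2.99 [-0.014 -0.014 -0.014] 0.292
-2.66 -3.17 [0.006 0.006 0.006] 0.292
-2.86 -3.34 [0.005 0.005 0.005] 0.292
-3.06 -3.58 [0.01 0.01 0.01] 0.292
[(0.23, -1.106, 221.4)]
17.7333
```

View pics/s3.png

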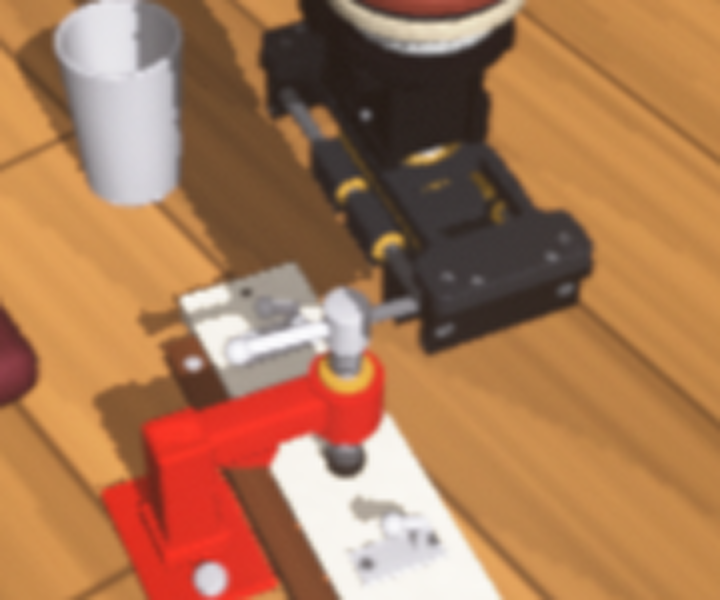

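The bar has turned with the finger. The force reads zero once the arm stops, so I need a reading taken during motion; checking what the interface offers.

```bash
python3 - <<'E'
from h import *
np.set_printoptions(precision=3,suppress=True)
th=-3.06
for v in (.06,.06,.2,.2,.02,.02):
    th-=.15; t0=telemetry.read_time_s(); bot.movel(circ(th),TO,v); t1=telemetry.read_time_s(); o=[]
    for i in range(4): o.append(tau()); e=np.array(telemetry.read_tool_pos())-circ(th); bot.sleep(.02)
    print(v,round(th,2),round(finger_to_bar(th),2),np.round(o,3),round(t1-t0,3),e*1e3,np.linalg.norm(telemetry.read_joint_vel()))
p=capture("wrist"); save(p,"w4.png"); c=-np.array(p["R"]).T@p["t"]; print(c-np.array(telemetry.read_tool_pos()),np.array(p["R"])[2],p["mtx"][0][0]); print(proj(p,[S(0,0,.03),S(0,0,.128)])); print(barang(),telemetry.read_time_s())
E
```

```text
0.06 -3.21 -3.75 [ 0.007 -0.004  0.039 -0.014] 0.258 [-0.053  0.323 -0.005] 0.003922413450596863
0.06 -3.36 -3.9 [ 0.011  0.037 -0.001  0.061] 0.258 [-0.046  0.482  0.003] 0.004451041710891698
0.2 -3.51 -4.05 [0.019 0.047 0.032 0.049] 0.25 [ 0.004  0.497 -0.016] 0.0051710372888328325
0.2 -3.66 -4.19 [ 0.031  0.001  0.026 -0.006] 0.25 [0.059 0.478 0.019] 0.005283632159735401
0.02 -3.81 -4.32 [0.037 0.03  0.022 0.048] 0.467 [0.058 0.174 0.014] 0.004128563290839269
0.02 -3.96 -4.44 [0.007 0.032 0.026 0.084] 0.467 [0.085 0.284 0.029] 0.003783908765588531
[-0.085  0.018  0.161] [ 0.3   -0.065 -0.952] 357.64769813641357
[[280.666 287.111]
 [264.018 379.535]]
[] 20.2833
```

View pics/w4.png

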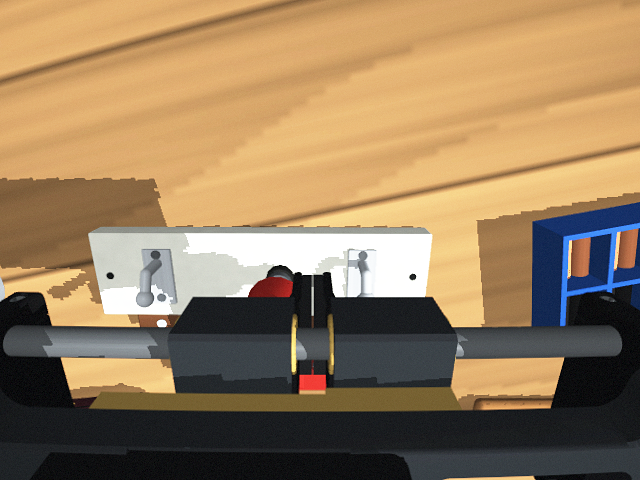

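The wrist view shows the pad between the hooks at (280,275). Residual readings after each stop are small; I'll average the force and the wrist moment, with a free-air baseline.

```bash
cat >> h.py <<'E'
def sample(th,n=6):
    er=np.array([np.cos(th),np.sin(th)]); et=np.array([-er[1],er[0]]); o=[]
    for i in range(n):
        f=np.array(telemetry.read_ft_force())[:2]; m=np.array(telemetry.read_torque())[:2]; e=np.array(telemetry.read_tool_pos())-circ(th)
        o.append([f@et,f@er,(m@er)*10,(m@et)*10,e[:2]@et*1e3,e[:2]@er*1e3]); bot.sleep(.017)
    return np.mean(o,0),np.std(o,0)
E
python3 - <<'E'
from h import *
np.set_printoptions(precision=2,suppress=True)
th=-3.96
bot.movel(circ(th+.35),TO,.06); print("free",*sample(th+.35,8))
for i in range(6):
    if i: th-=.2
    bot.movel(circ(th),TO,.06); m,s=sample(th); print(round(th,2),round(finger_to_bar(th),2),m,s if i==1 else "")
print(telemetry.read_time_s())
E
```

```text
free [ 0.14  0.16 -1.57  0.98  0.27 -0.19] [0.52 0.37 0.29 0.19 0.25 0.06]
-3.96 -4.44 [ 0.46 -0.16 -1.68  0.56 -0.44  0.38] 
-4.16 -4.6 [-0.08  0.09 -1.57 -0.04 -0.35  0.17] [0.28 0.46 0.19 0.12 0.06 0.02]
-4.36 -4.75 [ 0.13  0.6  -1.76 -0.13 -0.38  0.23] 
-4.56 -4.9 [ 0.   -0.02 -1.59 -0.49 -0.36  0.17] 
-4.76 -5.17 [ 0.1   0.31 -1.37 -1.04 -0.37  0.15] 
-4.96 -5.45 [ 0.33 -0.27 -1.06 -1.05 -0.37  0.1 ] 
23.2583
```

Static residuals carry no signal, as the drag exists only while turning. I'll try a torque-limited drive instead: straddle the bar and close the jaws gently, watching width, time and force.

```bash
cat >> h.py <<'E'
def best(pos,yaw):
    c=[]
    for k in (-2,-1,0,1,2):
        q=kin.solve_ik(pos,[np.pi,0,yaw+k*np.pi])
        if q is not None: c.append((abs(q[6]-telemetry.read_joint_pos()[6]) if abs(q[6])<2.3 else 9,yaw+k*np.pi))
    return min(c)[1]
def straddle(phi,lead=.64,r0=.04,z=ZT):
    pc=phi-lead; pos=circ(pc,r0,.165); y=best(pos,pc); o=[np.pi,0,y]
    claw.gripper_open(); bot.move_to(pos,o); bot.movel(circ(pc,r0,z),o,.15); return pc,o
def squeeze(force,n=12,dt=.05):
    t0=telemetry.read_time_s(); w0=telemetry.read_grip_width(); claw.grasp(force)
    out=[("t",round(telemetry.read_time_s()-t0,3),"w",round(w0,3),round(telemetry.read_grip_width(),3),"tau",round(tau(),3))]
    for i in range(n):
        bot.sleep(dt); out.append((round(telemetry.read_grip_width(),3),round(tau(),3)))
    return out
E
python3 - <<'E'
from h import *
t=telemetry.read_time_s()
bot.movel(circ(-4.86,z=ZT),TO,.06); bot.movel(circ(-4.86,z=.165),TO,.2)
print(barang())
pc,o=straddle(-2.31); print(pc,o,telemetry.read_time_s()-t)
print(squeeze(3)); print(telemetry.read_time_s())
p=capture("scene"); save(p,"s5.png",(250,150,180,150),4)
E
```

```text
[]
-2.95 [3.141592653589793, 0, 3.333185307179586] 3.4334000000000024
[('t', 1.242, 'w', 0.996, 0.091, 'tau', np.float64(0.074)), (0.089, np.float64(0.042)), (0.086, np.float64(0.05)), (0.091, np.float64(0.045)), (0.088, np.float64(0.064)), (0.09, np.float64(0.071)), (0.091, np.float64(0.084)), (0.092, np.float64(0.038)), (0.088, np.float64(0.044)), (0.087, np.float64(0.071)), (0.085, np.float64(0.033)), (0.091, np.float64(0.078)), (0.089, np.float64(0.053))]
28.5333
```

View pics/s5.png

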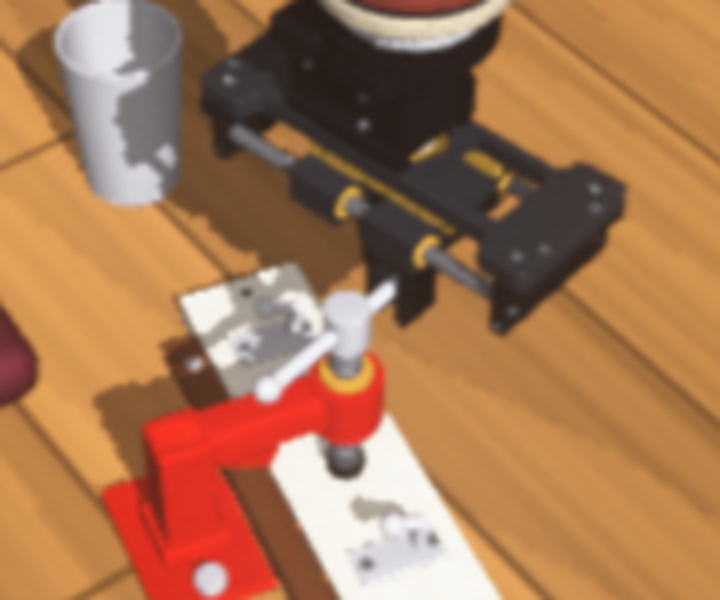

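The jaws closed onto the bar (width 7.8 mm, i.e. the bar itself), turning it 0.64 rad to a known angle of −2.95. The 1.24 s closing time is the drag-only baseline. I'll repeat in ratchet strokes until a stroke slows or stalls.

```bash
cat >> h.py <<'E'
def stroke(pc,yaw,lead=.64,force=3,r0=.04):
    claw.gripper_open(); pc-=lead; yaw-=lead
    bot.movel(circ(pc,r0),[np.pi,0,yaw],.12)
    t0=telemetry.read_time_s(); claw.grasp(force); t1=telemetry.read_time_s()
    return pc,yaw,t1-t0,telemetry.read_grip_width(),tau()
E
python3 - <<'E'
from h import *
pc,yaw=-2.95,3.3332
for i in range(5):
    pc,yaw,dt,w,t=stroke(pc,yaw); print(round(pc,3),round(yaw,3),"dt",round(dt,3),"w",round(w,3),"tau",round(t,3),"q7",round(telemetry.read_joint_pos()[6],2),"T",round(telemetry.read_time_s(),2),flush=True)
    if dt>1.33 or w>.11: break
for _ in range(4): bot.sleep(.05); print(round(telemetry.read_grip_width(),3),round(tau(),3))
E
```

```text
-3.59 2.693 dt 1.242 w 0.097 tau 0.031 q7 0.71 T 32.04
-4.23 2.053 dt 1.242 w 0.093 tau 0.1 q7 0.07 T 35.5
-4.87 1.413 dt 0.617 w 0.775 tau 0.219 q7 -0.54 T 38.33
0.768 0.265
0.773 0.252
0.772 0.205
0.771 0.244
```

The third stroke stalled at width 0.775 with a steady ~0.23 N m: the pad has touched and is loaded. From the jaw geometry the bar moved only 0.11 rad in this stroke. I'll raise the grip gradually to map torque against angle.

```bash
cat >> h.py <<'E'
def lead_from_w(w): return np.arcsin((w*43.5-6.5)/54)   # ball end against the inner finger face
def meas(n=5):
    a=[]
    for _ in range(n): bot.sleep(.02); a.append([telemetry.read_grip_width(),*np.array(telemetry.read_ft_force())])
    a=np.mean(a,0); return a
E
python3 - <<'E'
from h import *
np.set_printoptions(precision=3,suppress=True)
pc=-4.87; et=np.array([-np.sin(pc),np.cos(pc)]); er=np.array([np.cos(pc),np.sin(pc)])
l0=.64
def rep(tag,dt=0):
    a=meas(); L=lead_from_w(a[0]); F=a[1:3]@et; print(tag,"dt",round(dt,2),"w",round(a[0],4),"lead",round(L,3),"Ft",round(F,2),"Fr",round(a[1:3]@er,2),"tau",round(F*.054*np.cos(L),3),"T",round(telemetry.read_time_s(),2),flush=True); return L
rep("3N")
for f in (4,5,6.5):
    t=telemetry.read_time_s(); claw.grasp(f); L=rep(f,telemetry.read_time_s()-t)
    if L<.15: break
E
```

```text
3N dt 0 w 0.7726 lead 0.526 Ft 5.82 Fr 3.75 tau 0.272 T 38.62
4 dt 0.69 w 0.0897 lead -0.048 Ft 1.83 Fr 0.21 tau 0.099 T 39.39
```

At 4 N it moved the remaining 0.53 rad (bar now at −4.87). The radial force shows the ball end was rubbing on the finger, so the net torque at the stall was about 0.146 N m. From that I estimate about 1.0–1.4 rad past touch. I'll make one shorter gentle stroke with cleaner geometry to pin the angle down.

```bash
python3 - <<'E'
from h import *
from scipy.optimize import brentq
np.set_printoptions(precision=3,suppress=True)
pc=-4.87-.3; yaw=1.413-.3; r0=.033
claw.gripper_open(); bot.movel(circ(pc,r0),[np.pi,0,yaw],.1)
et=np.array([-np.sin(pc),np.cos(pc)]); er=np.array([np.cos(pc),np.sin(pc)])
a=meas(4); print("free F",a[1:3]@et,a[1:3]@er)
t=telemetry.read_time_s(); claw.grasp(3); dt=telemetry.read_time_s()-t; a=meas()
s=a[0]*43.5
L=brentq(lambda L:42.5*np.tan(L)+4/np.cos(L)-s,-.3,.8); Ft,Fr=a[1:3]@et,a[1:3]@er
print("dt",dt,"w",a[0],"lead",L,"Ft",Ft,"Fr",Fr,"tau",(.0425*Ft-s*1e-3*Fr),"T",telemetry.read_time_s())
E
```

```text
free F -0.0976300846885066 0.18140923908201018
dt 1.2417000000000016 w 0.09017889705822021 lead -0.0018170469721761073 Ft 3.147129450146846 Fr 3.719113168648494 tau 0.11916373135536203 T 42.6583
```

The jaws closed fully again, leaving the bar at −5.17 (about 5.98 rad turned in all). The static bounds say at least 1.4 rad past touch. The quick 4 N stroke (≥1.1 rad/s on ≤0.33 N m) says at most about 1.3–1.5. Together that is close to a quarter turn, so I'll release, retreat and check.

```bash
python3 - <<'E'
from h import *
np.set_printoptions(precision=4,suppress=True)
claw.gripper_open()
P=np.array(telemetry.read_tool_pos()); bot.movel(np.r_[P[:2],.2],None,.2)
bot.goto_joints([1.092,.2,.04,1.465,-.013,1.343,-.059]) if False else bot.move_to([.35,-.5,.25],[np.pi,0,.9])
print(telemetry.read_time_s(),telemetry.read_ft_force())
p=capture("top"); save(p,"t6.png",(130,140,340,200),2.3)
for l in ("handle","bar_end"):
    for q in models.pinpoint(l,p)[:2]: e=at_z(p,q["xy"],.124)[0,:2]-O; print(l,q["conf"],e,np.arctan2(e[1],e[0]))
for l in ("organiser","tumbler","glasses_case","hairbrush"):
    q=models.pinpoint(l,p); print(l,q[0]["xy"] if q else None)
X=cloud(p,np.ones((480,640),bool)); v,u=np.nonzero(p["range_z"]>0); rgb=p["pixels"][v,u].astype(int)
m=(X[:,2]>.012)&(X[:,2]<.024)&(abs(X[:,0]-.595)<.08)&(abs(X[:,1]-.045)<.16)&(rgb.min(1)>90)
B=(X[m][:,:2]-O)@np.c_[EX,EY]*1e3
print(cv2.minAreaRect(B.astype(np.float32)),len(B))
for lo in range(-130,130,40):
    k=B[(B[:,1]>=lo)&(B[:,1]<lo+40),0]; print(lo,np.percentile(k,[1,99]).round(1) if len(k) else None)
E
```

```text
46.975 [ 0.0517 -0.364   0.0674]
handle 0.73 [ 0.0005 -0.003 ] -1.393415837485558
bar_end 0.73 [-0.0292 -0.0525] -2.0779904583125486
organiser [186.3, 247.9]
tumbler [443.7, 288.7]
glasses_case [418.1, 214.1]
hairbrush [255.5, 186.3]
((25.60625457763672, -15.108230590820312), (260.4443054199219, 122.65139770507812), 89.83372497558594) 3247
-130 [-35.3  44.3]
-90 [-35.1  32.7]
-50 [-34.9  84.8]
-10 [-35.2  33.1]
30 [-35.   33.8]
70 [-34.8  44. ]
110 [-34.7  34. ]
```

View pics/t6.png

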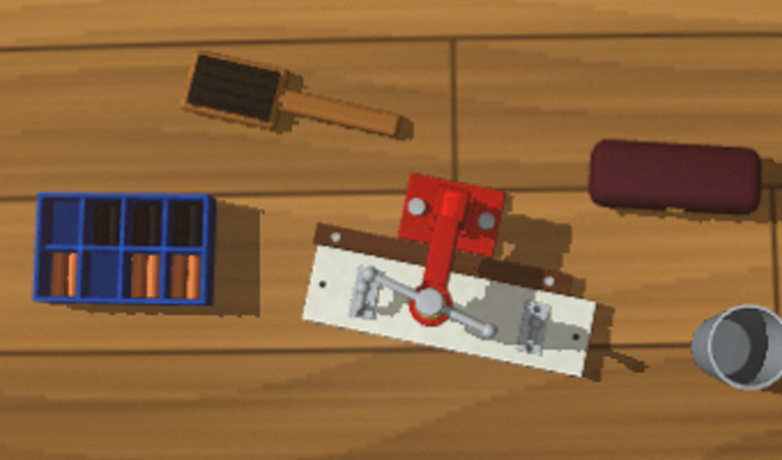

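The board's rear edge is at −35 mm (±0.3 mm) in the stop frame along its whole length, so it is flush and parallel. The bar is at −2.08, where I expected −2.03, and the bystanders haven't moved. Handing in.

```bash
python3 -c "
from h import *
workorder.hand_in(); print(telemetry.read_time_s())"
```

```text
the job is handed in; nothing more can be done
the job is handed in; nothing more can be done
```

I slid the board flush against the stop, turned the T-handle clockwise until the pad was down and loaded, let go and handed the job in at about 47 s. The one thing I couldn't confirm is the exact quarter turn past touch.

- **Board:** I pushed it flat with both fingertips until the stop pushed back with about 10 N. The last picture puts its rear edge within 0.3 mm of where a flush board should be, along its whole length. The pad comes down between the two hooks.
- **Handle:** it turned about 6.0 rad in all. I pushed the first part with a fingertip, then made short strokes with the jaws closing gently on the bar. It ended at −2.08 rad in the top camera, against −2.03 expected.
- **Quarter turn:** the force sensor could only be read once the arm had stopped, so I never saw the moment of touch. I worked it out from one stroke that stalled at 3 N and then moved on at 4 N. The estimates disagree somewhat: one gives at least 1.4–1.9 rad past touch, the other at most 1.3–1.5. My best guess is 1.3–1.9 rad, or 0.21–0.30 turn. I had about 20 s left and did not use it to narrow this.
- **Other things:** the organiser, tumbler, glasses case and hairbrush look unmoved in the last picture. The robot was touching nothing, with the wrist force near zero.

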